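# Lock the pin of a marquee frame knuckle with washer and spring cotter

### The job

The clevis pin already stands in the marquee frame's knuckle. Put the big flat washer over the pin so that it lies flat on the fork, then push the straight leg of the big spring cotter through the pin's cross hole until its bow snaps over the pin, and let go of it. The pin may stand a little high or low, so feel for the hole and press lightly (no more than about 15 N), and leave everything else on the bench where it lies.

Things in the scene. Friction and masses are not known exactly. Their poses are not given: they have to be found in the camera images.
- pin_hole (a point): Nominal centre of the 8 mm cross hole through the upright 20 mm clevis pin of the knuckle. The hole runs along this frame's x axis (z up), open at both ends. The pin is tight in its bore but not pushed to a fixed height: the hole really lies anywhere up to 6.5 mm above or below this point; the pin does not turn. The pin's flat end, 13 mm across, is 15 mm above the hole's real centre.
- fork_top (a point): Centre of the fixed fork's flat top face, a round lug 60 mm wide about the pin, 65 mm above the mat, 17 mm below pin_hole. Axes as pin_hole. Two aluminium sections, 60 wide and 0.32 m long, run from it as a V, 45 degrees either side of +x, tops level with this face; only the pin and bolt heads (5 mm high, 70 and 94 mm from the pin) stand higher. The washer's top will be 5 mm above this face.
- washer_mid (a point): Centre of the big flat steel washer, half-way up: outside 44 mm, hole 23 mm, 5 mm thick, z along its axis. It starts flat on the dark mat on which everything loose lies (top of the mat z = 0.003).
- clip_eye (a point): Centre of the round eye of the big spring cotter (R-clip), half-way up its 6 mm wire; z up, flat on the mat at the start. The eye is 28 mm wide outside: grip it across (along y). x points along the straight leg, whose centre line is 11 mm to the -y side. The sprung, bowed leg, on the +y side, must stay free to open from 8 mm ahead of this point on. About 70 g.
- clip_tip (a point): Cut end of the cotter's straight leg, slightly chamfered, on its centre line: 95 mm ahead (+x) and 11 mm to the -y side of clip_eye, same axes. The wire is 6 mm thick.
- clip_hollow (a point): Point of the straight leg's centre line opposite the bow's hollow, 50 mm ahead of clip_eye, same axes: snapped on, it lies on the pin's axis. The bow meets the pin when this point is 24 mm short of the axis, the leg already through; the push rises to 5 to 11 N until 12 mm short, then falls and turns to a pull as the bow snaps over. Pushed over 10 mm too far, the bow rides off again.
- clip_bow (a joint): Spring opening of the cotter's bowed leg, rad: 0 relaxed; again about 0 (under 0.02) when snapped on the pin; up to about 0.1 while it is being forced over the pin. A spring closes it.
- small_clip: A smaller spring cotter, 67 mm long, 4 mm wire, rigid, lying flat between robot and knuckle; not for this pin, to be left alone. Origin under its bow's hollow.
- small_washer: A smaller washer, outside 30 mm, hole 13 mm, 4 mm thick; does not fit the pin, to be left alone. Origin at the centre of its underside.
- spare_pin: A spare clevis pin, 12 mm in diameter, 65 mm long with a 24 mm head, lying on its side between the two sections; to be left alone.
- pencil: A white marking pencil, 9 mm thick, 158 mm long, lying along its x; to be left alone.
- tape: A black tape measure, 72 x 36 x 66 mm, standing; to be left alone.
- wrench: A steel wrench 190 mm long lying along its x; to be left alone.
- mug: A white mug, 82 mm wide, 88 mm high; to be left alone.

How it is judged (in metres and radians):
On the way, in this order (a step that is already met when the one before it is completed fails the run):
1. the big washer lies flat on the fork, round the pin (horizontal distance between washer_mid and pin_hole below 0.005 m and z of washer_mid in the frame of pin_hole below -0.0125 m and angle between washer_mid's own z axis and vertical below 0.1 rad), for 0.2 s.
2. the cotter's straight leg is through the pin's cross hole (x of pin_hole in the frame of clip_hollow between -0.01 and 0.03 m and y of pin_hole in the frame of clip_hollow between -0.004 and 0.004 m and z of pin_hole in the frame of clip_hollow between -0.0105 and 0.0105 m).
At the end, for the whole second after the job is handed in: Washer flat on the fork round the pin (within 5 mm); the cotter's leg is through the cross hole and its bow closed over the pin (pin within 5 mm of the hollow, bow open under 0.035 rad, tilt under 0.5 rad); cotter released and at rest (all of step 1 and x of pin_hole in the frame of clip_hollow between -0.005 and 0.005 m and y of pin_hole in the frame of clip_hollow between -0.004 and 0.004 m and z of pin_hole in the frame of clip_hollow between -0.0105 and 0.0105 m and angle between clip_eye's own z axis and vertical below 0.5 rad and value of joint clip_bow below 0.035 rad and linear speed of clip below 0.02 m/s); the robot touches nothing.
It fails at once if the cotter's leg was driven against the pin or knuckle with more than 20 N before it was through the hole (contact force between clip and knuckle above 20 N and x of pin_hole in the frame of clip_hollow above 0.032 m).
It fails at once if the cotter was forced: over 50 N in all between it and the pin and knuckle, the bow's own pinch (up to about 30 N) included (contact force between clip and knuckle above 50 N).
It fails at once if another thing on the bench was moved by more than 3 cm (distance of any of small_clip, small_washer, spare_pin, pencil, tape, wrench, mug from where it was at the start of the episode above 0.03 m).
It also fails if it takes over 72 s, if anything falls off the work surface, if the arm or the gripper's body presses on something with over 40 N, if the wrist force passes 120 N, or if a joint passes its speed limit or range.

### The arm

A 6-joint arm with a two-finger parallel gripper is mounted at the origin on the work surface. World frame = base frame: x ahead of the robot, y to its left, z up, the work surface at z = 0. Lengths are in m, angles in degrees, forces in N, time in s.
With the tool pointing down it reaches from about 0.325 to 0.925 m from the base axis. Payload 3.1 kg.
Tool frame: the origin (TCP) lies at the very end of the fingers, on their centre line; the grasp point (between the pads) lies 19 mm behind it (grip_point_offset is the distance from the TCP to the grasp point, in m); z points along the fingers, x is the direction in which the jaws open and shut, and the axes are right-handed (so a half turn about z gives the same grasp; the last joint's range is limited). The gripper opens to 85 mm and grips with 20 to 120 N. Pads are 22 mm wide; open, the fingers measure 114 mm over their backs; the gripper's body (76 mm by 85 mm) begins 54 mm behind the grasp point. The pads swing forward as they close: fully open they stand 13 mm farther back than shut.
Start: joints at [65.65, 12.427, 92.441, -0, 75.132, -6.429], TCP at [0.192, 0.595, 0.231] pointing down, gripper open.
Joint ranges: [-157.48, 157.48], [-44.54, 120.13], [17.64, 146.25], [-64.5, 244.5], [7.68, 150.69], [-147.95, 147.95]. Speed limits (degrees/s): [159.86, 159.86, 180, 180, 180, 180].

### API

Orientations are given as a 3x3 rotation matrix whose columns are the frame's x, y, z axes.
In Python, from station import read_state, get_image, camera_info, job_done, grip_point_offset gives the robot as it stands. The module is installed in compiled form; this text tells all that it offers.
- The arm moves only by the tool jog_arm, never from a script. Its argument "targets" is one flat list of numbers, 7 for each row, row after row: the turn, a rotation vector about the world's x, y, z in units of 0.08 rad (1.0 is 0.08 rad), then the shift along the world's x, y, z in units of 20 mm (1.0 is 20 mm), then the closure, from 0 (fully open) to 1 (shut). In form: [ax, ay, az, dx, dy, dz, jaw, ax, ay, az, dx, dy, dz, jaw, ...]. A call has 1 to 10 rows; each row shifts and turns the commanded pose from where the row before left it; what a row does not reach is not made up. A row lasts 1/12 s, in which the tool goes at most 41.7 mm and 7.16 degrees, less where a joint would pass 70% of its speed; a pose out of reach is approached as far as the arm can. A call with a number of a shift or a turn outside -1 to 1 is refused whole. A call with a gripper value outside its range is refused whole. The fingers move at their own pace and stop on an object; "force" is the grip in N (left out, the last holds). Time passes only in rows, so rows that do not move let the fingers close. It gives the time, the measured TCP pose, the force and the opening at its end, in the units of the state.
- read_state(): the state, without advancing time (a new reading comes with each control period).
- get_image(name): name is "scene" or "top"; returns (picture, depth): 400x640x3 uint8, red, green, blue; 400x640 float32, m along the optical axis (not along the pixel's ray), 0 where there is no reading.
- camera_info(name): a dict with "vfov" (degrees; the focal length in pixels is half the picture's height over the tangent of half this angle, whatever the lens; pixels are square), "cx", "cy" (the principal point, pixels), "extrinsics" (4x4, takes a point from world to camera coordinates). Camera axes: x right, y up, looking along -z (the intrinsics and any distortion apply to the point x, -y, -z); pixel columns grow to the right and rows downward; lengths in m; the calibration is good to about 2 mm. A picture is of the moment at which its call begins. camera_info takes no time and is no camera call.
- job_done(): hands the job in, once; it reports no verdict.
The state is a dict: "clock": time; "q": joint angles; "joint_velocities": joint speeds; "effort": joint torques, N m; "tcp_pos": TCP position; "orientation": TCP orientation; "wrist_force": force on the tool from outside, world axes, zero at the start; "ft_torque": the same for the moment, N m; "gripper_width": finger opening in m.
Only numpy, scipy, OpenCV 4.12 (cv2) and the standard library are available. Lean on these libraries where they do the work, as an engineer would, in place of code of your own. Each camera call takes 0.05 s, during which the arm holds its last target.

## Working session

There is one attempt and no reset: what is moved stays moved. The work goes in short steps, Python scripts to look and compute and a tool call to move; the robot and the scene stay as the last step left them, time stands still between calls to the robot, and variables do not carry over. Pictures are saved under pics/ and viewed, and the job is handed in when it is done.

Besides the shell and the picture viewer there is one more tool, called after "Request:" by a JSON object that holds its "name" and its "arguments". jog_arm: Moves the arm, as the interface text tells. Shifts and turns lie within -1 to 1; 1 stands for 20 mm of shift or 0.08 rad of turn. Its arguments: {"type":"object","properties":{"targets":{"type":"array","items":{"type":"number"}},"force":{"type":"number"}},"required":["targets"]}

```bash
mkdir -p pics; cat > h.py <<'E'
import numpy as np, cv2
from station import *
def grab(n,tag):
    im,d=get_image(n); cv2.imwrite(f'pics/{tag}.png',cv2.cvtColor(im,cv2.COLOR_RGB2BGR)); np.save(f'pics/{tag}.npy',d); return im,d
def cam(n):
    c=camera_info(n); f=200/np.tan(np.radians(c['vfov'])/2); return f,c['cx'],c['cy'],np.array(c['extrinsics'])
def pts(n,d):
    f,cx,cy,E=cam(n); v,u=np.mgrid[0:400,0:640]
    P=np.stack([(u-cx)/f*d,-(v-cy)/f*d,-d],-1)
    T=np.linalg.inv(E); return P@T[:3,:3].T+T[:3,3]
def atz(n,u,v,z):
    f,cx,cy,E=cam(n);T=np.linalg.inv(E);r=T[:3,:3]@np.array([(u-cx)/f,-(v-cy)/f,-1]);o=T[:3,3]
    return o+r*(z-o[2])/r[2]
def proj(n,p):
    f,cx,cy,E=cam(n);q=E[:3,:3]@np.asarray(p)+E[:3,3];return cx+f*q[0]/-q[2],cy-f*q[1]/-q[2]
E
python3 - <<'E'
from h import *
print(read_state(),grip_point_offset)
for n in('scene','top'):
    print(n,camera_info(n)); im,d=grab(n,n+'0'); print((d==0).mean())
E
```

```text
{'clock': 0.0, 'q': array([ 6.56474579e+01,  1.24778435e+01,  9.25291611e+01, -1.96389696e-03,
        7.51320939e+01, -6.42842396e+00]), 'joint_velocities': array([-0.03893643,  0.05678563,  0.05026802,  0.08302237,  0.04605388,
       -0.02810474]), 'effort': array([-2.51918482e-05, -3.96835184e+01, -3.03854585e+01, -1.07769242e-04,
        9.51901486e-03,  6.44533003e-06]), 'tcp_pos': array([0.19199393, 0.59391609, 0.2299503 ]), 'orientation': array([[ 3.07747577e-01,  9.51467543e-01, -9.70891235e-04],
       [ 9.51464971e-01, -3.07749016e-01, -2.22538049e-03],
       [-2.41616813e-03, -2.38913547e-04, -9.99997053e-01]]), 'wrist_force': array([ 0.0174157 , -0.67626165, -0.09774901]), 'ft_torque': array([-0.02637404,  0.00808113, -0.0056069 ]), 'gripper_width': 0.0850611033076377} 0.0187
scene {'vfov': 56.72616069137919, 'cx': 318.88760742375956, 'cy': 203.57354392329714, 'extrinsics': array([[ 0.65074905,  0.7592506 ,  0.00801301, -0.37348376],
       [-0.5921348 ,  0.50085262,  0.63128681,  0.31946314],
       [ 0.47529155, -0.41555407,  0.77550806, -1.46027579],
       [ 0.        ,  0.        ,  0.        ,  1.        ]])}
0.00390625
top {'vfov': 45.739426234701256, 'cx': 327.1948336977022, 'cy': 197.9004791397652, 'extrinsics': array([[-0.02015731, -0.99978902,  0.00394945, -0.01148635],
       [ 0.97502051, -0.01878366,  0.22131918, -0.60346323],
       [-0.2211983 ,  0.008312  ,  0.97519343, -1.52498067],
       [ 0.        ,  0.        ,  0.        ,  1.        ]])}
0.00388671875
```

View pics/scene0.png

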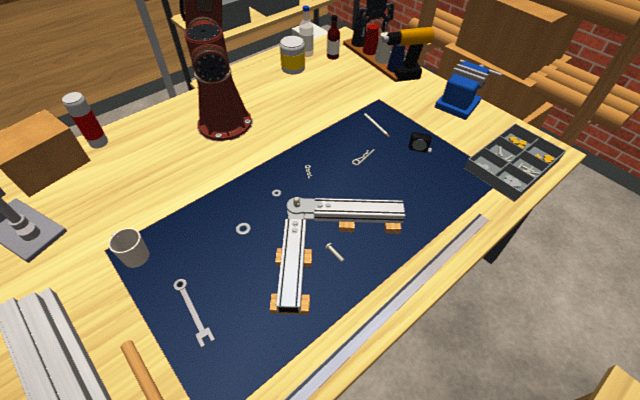

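View pics/top0.png

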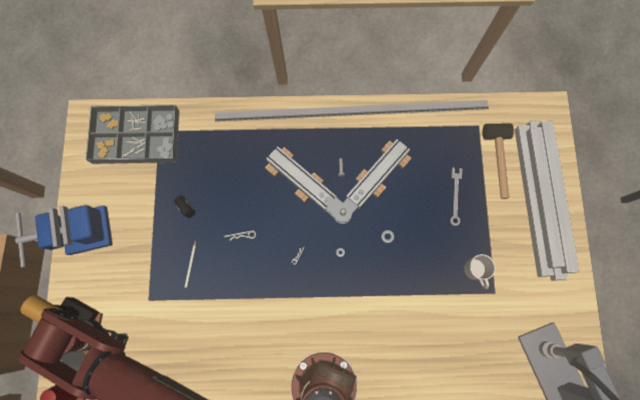

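The top view has world +x up and +y to the left. It shows the pin near (343,211), the big washer (388,236), the big cotter near (240,236) and the small clip near (298,255). I'll zoom in on these.

```bash
python3 - <<'E'
from h import *
t=cv2.imread('pics/top0.png'); s=cv2.imread('pics/scene0.png')
def crop(im,u,v,w,h,k): return cv2.resize(im[v:v+h,u:u+w],None,fx=k,fy=k,interpolation=cv2.INTER_CUBIC)
cv2.imwrite('pics/c1.png',np.vstack([crop(t,215,220,60,30,12),crop(s,340,140,60,30,12)])[:600])
cv2.imwrite('pics/c2.png',np.hstack([crop(t,320,190,50,50,8),crop(s,270,180,50,50,8)]))
cv2.imwrite('pics/c3.png',np.hstack([crop(t,370,215,40,40,10),crop(s,225,210,40,40,10)]))
for n in('top','scene'):
    d=np.load(f'pics/{n}0.npy'); P=pts(n,d)
    for (u,v) in ([(388,242),(343,211),(400,270),(200,270),(460,150)] if n=='top' else [(242,223),(297,201),(245,260),(420,330),(150,270)]): print(n,u,v,P[v,u].round(4))
E
```

```text
top 388 242 [ 0.4592 -0.2297 -0.0005]
top 343 211 [ 0.5515 -0.074   0.0971]
top 400 270 [ 0.363  -0.2655  0.0013]
top 200 270 [ 0.3767  0.412  -0.0018]
top 460 150 [ 0.7827 -0.5017  0.009 ]
scene 242 223 [ 0.4619 -0.2175  0.0045]
scene 297 201 [ 0.5632 -0.0764  0.0949]
scene 245 260 [ 0.579  -0.2836  0.0057]
scene 420 330 [ 0.9639  0.284  -0.7452]
scene 150 270 [ 0.4306 -0.5046  0.0014]
```

View pics/c1.png

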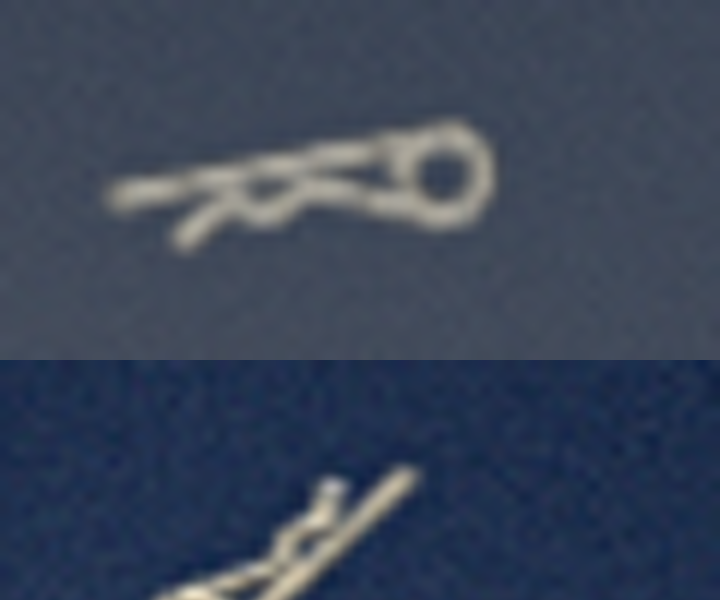

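View pics/c2.png

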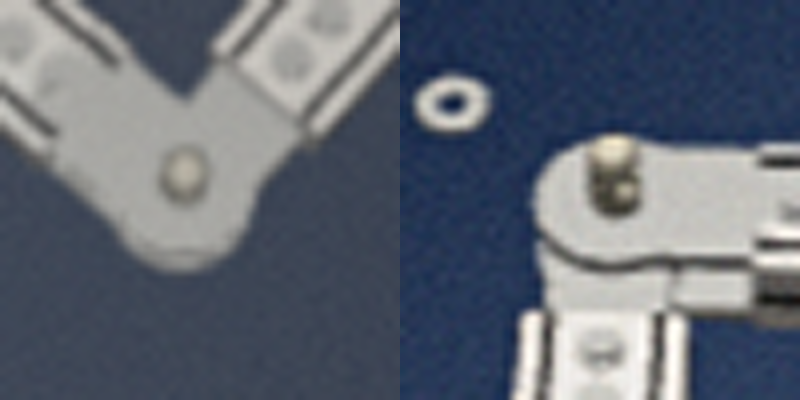

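View pics/c3.png

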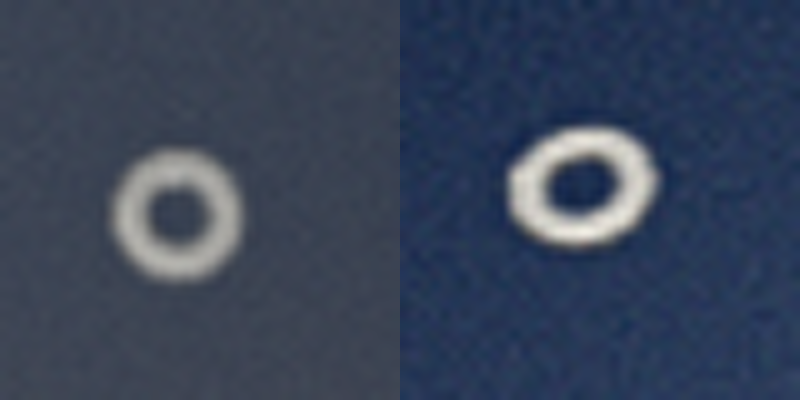

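```bash
cat > m.py <<'E'
from h import *
def ring(n,im,u,v,r=14,z=0.0055):
    # full outer ellipse centroid by upsampled threshold
    k=8; g=cv2.cvtColor(im,cv2.COLOR_RGB2GRAY)[v-r:v+r,u-r:u+r]
    G=cv2.resize(g,None,fx=k,fy=k,interpolation=cv2.INTER_CUBIC)
    t=(int(np.median(g))+int(np.percentile(g,98)))/2
    c,_=cv2.findContours((G>t).astype(np.uint8),cv2.RETR_CCOMP,cv2.CHAIN_APPROX_NONE)
    c=sorted(c,key=cv2.contourArea)[::-1]
    out=[]
    for q in c[:2]:
        e=cv2.fitEllipse(q); uu=(e[0][0]+.5)/k-.5+u-r; vv=(e[0][1]+.5)/k-.5+v-r
        out.append((round(uu,2),round(vv,2),np.array(e[1]).round(1)/k,atz(n,uu,vv,z).round(4)))
    return out
E
python3 - <<'E'
from m import *
I={n:cv2.cvtColor(cv2.imread(f'pics/{n}0.png'),cv2.COLOR_BGR2RGB) for n in('top','scene')}
print('big washer',ring('top',I['top'],388,236,z=.008)); print(ring('scene',I['scene'],243,228,z=.008))
print('small washer',ring('top',I['top'],340,252,10,z=.007)); print(ring('scene',I['scene'],277,193,9,z=.007))
for n in('top','scene'):
    d=np.load(f'pics/{n}0.npy');P=pts(n,d)
    m=(abs(P[...,2]-.065)<.004)&(P[...,0]>.45)&(P[...,0]<.8)&(abs(P[...,1])<.4)
    print(n,m.sum(),P[m].mean(0))
    u,v=(343,211) if n=='top' else (297,203)
    print((P[v-8:v+9:2,u-8:u+9:2,2]*1000).round(0))
E
```

```text
big washer [(387.29, 236.08, array([12.425 , 12.5875]), array([ 0.4785, -0.2271,  0.008 ])), (387.34, 236.1, array([6.3375, 6.7   ]), array([ 0.4785, -0.2272,  0.008 ]))]
[(242.74, 228.13, array([11.225 , 14.3875]), array([ 0.4822, -0.2275,  0.008 ])), (242.72, 228.06, array([6.075, 7.95 ]), array([ 0.4819, -0.2274,  0.008 ]))]
small washer [(340.02, 252.04, array([8.45  , 8.6875]), array([ 0.4272, -0.0637,  0.007 ])), (339.95, 251.98, array([3.6125, 3.7875]), array([ 0.4274, -0.0635,  0.007 ]))]
[(276.07, 192.46, array([6.5875, 8.925 ]), array([ 0.431 , -0.0638,  0.007 ])), (276.05, 192.45, array([2.7   , 3.7375]), array([ 0.4309, -0.0639,  0.007 ]))]
top 1708 [ 0.6703509  -0.06816603  0.06610199]
[[ 6.900e+01  6.900e+01  7.100e+01  6.600e+01  7.100e+01  5.900e+01
   5.600e+01  6.500e+01  6.000e+01]
 [ 6.100e+01  7.000e+01  7.100e+01  6.900e+01  6.800e+01  6.700e+01
   6.800e+01  5.700e+01  6.300e+01]
 [ 7.200e+01  6.700e+01  6.500e+01  6.800e+01  6.800e+01  6.900e+01
   7.000e+01  6.900e+01  5.700e+01]
 [ 6.900e+01  6.700e+01  6.900e+01  9.600e+01  9.800e+01  9.700e+01
   6.500e+01
[... 245 characters left out ...]
 6.500e+01  6.600e+01  6.700e+01  7.300e+01  6.900e+01
   7.000e+01  6.200e+01  7.100e+01]
 [ 3.300e+01  6.900e+01  6.900e+01  6.100e+01  6.400e+01  6.500e+01
   7.500e+01  7.300e+01  4.000e+00]
 [-1.000e+00  6.800e+01  6.900e+01  7.100e+01  6.400e+01  7.300e+01
   7.000e+01  3.400e+01  5.000e+00]]
scene 2974 [ 0.68318171 -0.09055576  0.06696757]
[[ 0.  4.  5.  7. -2.  3.  4.  2. -0.]
 [ 3.  3.  3. 94. 96.  1.  5.  2.  0.]
 [ 3. 64. 99. 98. 96. 93. 68. 68. 69.]
 [69. 67. 90. 95. 95. 86. 66. 67. 68.]
 [68. 67. 82. 86. 82. 77. 66. 68. 66.]
 [73. 68. 68. 78. 77. 68. 67. 67. 68.]
 [67. 69. 67. 71. 67. 66. 69. 70. 67.]
 [66. 70. 66. 66. 71. 66. 70. 68. 68.]
 [60. 66. 66. 70. 68. 69. 69. 69. 68.]]
```

```bash
python3 - <<'E'
from h import *
from scipy.optimize import minimize
from scipy.ndimage import median_filter
def sd(X,x,y,a):
    X=X-[x,y]; d=np.hypot(X[:,0],X[:,1])-.03
    for s in(1,-1):
        c,s_=np.cos(a+s*np.pi/4),np.sin(a+s*np.pi/4)
        l=X[:,0]*c+X[:,1]*s_; t=-X[:,0]*s_+X[:,1]*c
        q=np.stack([abs(l-.16)-.16,abs(t)-.03],1)
        d=np.minimum(d,np.linalg.norm(np.maximum(q,0),axis=1)+np.minimum(q.max(1),0))
    return d
for n in('top','scene'):
    d=np.load(f'pics/{n}0.npy');d=median_filter(d,3);P=pts(n,d)
    f,cx,cy,E=cam(n)
    z=P[...,2]; reg=(P[...,0]>.45)&(P[...,0]<.95)&(abs(P[...,1]+.07)<.4)&(z>-.05)
    top=reg&(z>.052); 
    # evaluate each pixel at plane z=.065
    v,u=np.mgrid[0:400,0:640]; T=np.linalg.inv(E)
    r=np.stack([(u-cx)/f,-(v-cy)/f,-np.ones_like(u)],-1)@T[:3,:3].T; o=T[:3,3]
    W=(o+r*((.065-o[2])/r[...,2])[...,None])[...,:2]
    box=(W[...,0]>.48)&(W[...,0]<.9)&(abs(W[...,1]+.07)<.4)&(P[...,2]>-.03)
    if n=='scene': box&=True
    X=W[box]; lab=top[box].astype(float)
    def cost(p):
        s=1/(1+np.exp(np.clip(sd(X,*p)/.0015,-40,40))); return ((s-lab)**2).mean()
    best=min((minimize(cost,[.555,-.075,a],method='Nelder-Mead',options=dict(xatol=1e-5,fatol=1e-8,maxiter=2000,initial_simplex=[[.555,-.075,a],[.565,-.075,a],[.555,-.065,a],[.555,-.075,a+.06]])) for a in(-.1,0,.1)),key=lambda r:r.fun)
    print(n,best.x,np.degrees(best.x[2]),best.fun,lab.sum())
    # pin top
    m=(z>.088)&(z<.11)&(np.hypot(P[...,0]-best.x[0],P[...,1]-best.x[1])<.03)
    D=np.load(f'pics/{n}0.npy'); PP=pts(n,D)[m]; print('pintop',m.sum(),np.median(PP,0),PP.mean(0), np.argwhere(m).mean(0))
    ft=(abs(z-.067)<.01)&(np.hypot(P[...,0]-best.x[0],P[...,1]-best.x[1])<.06)
    print('forktop',np.median(pts(n,D)[ft],0)[2], 'mat',np.median(pts(n,D)[reg&(abs(z)<.02)&(P[...,0]<.55)][:,2]))
E
```

```text
top [ 0.55291397 -0.07401198  0.04822947] 2.7633450077097272 0.004501720731237395 3261.0
pintop 26 [ 0.55303408 -0.0740641   0.09690226] [ 0.55316468 -0.07404694  0.09692431] [210.5 343. ]
forktop 0.06757910570354442 mat 0.003531575776229645
scene [ 0.55757498 -0.07623808  0.04637622] 2.6571618990210926 0.008150219165043058 4203.0
pintop 34 [ 0.55693244 -0.07656135  0.09492983] [ 0.55639282 -0.07585731  0.09502419] [199.5        295.70588235]
forktop 0.06722141903780043 mat 0.0027603724601089064
```

Request:
{"name": "jog_arm", "arguments": {"targets": [0,0,0.45,0.6,-1,0,1,0,0,0.45,0.6,-1,0,1,0,0,0.45,0.6,-1,0,1,0,0,0.45,0.6,-1,0,1,0,0,0.45,0.6,-1,0,1,0,0,0.45,0.6,-1,0,1,0,0,0.45,0.6,-1,0,1,0,0,0.45,0.6,-1,0,1,0,0,0.45,0.6,-1,0,1,0,0,0.45,0.6,-1,0,1], "force": 20}}

```text
clock: 0.93
tcp_pos: [0.3124, 0.3934, 0.2307]
orientation: [[-0.049, 0.999, -0.001], [0.999, 0.049, -0.001], [-0.001, -0.001, -1.0]]
wrist_force: [0.6, 0.4, -0.0]
gripper_width: 0.0
```

Request:
{"name": "jog_arm", "arguments": {"targets": [0,0,0,0.6,-1,0,1,0,0,0,0.6,-1,0,1,0,0,0,0.6,-1,0,1,0,0,0,0.6,-1,0,1,0,0,0,0.6,-1,0,1,0,0,0,0.6,-1,0,1,0,0,0,0.6,-1,0,1,0,0,0,0.6,-1,0,1,0,0,0,0.6,-1,0,1,0,0,0,0.6,-1,0,1]}}

```text
clock: 1.77
tcp_pos: [0.4323, 0.1935, 0.2308]
orientation: [[-0.047, 0.999, -0.001], [0.999, 0.047, -0.0], [-0.0, -0.001, -1.0]]
wrist_force: [-0.4, 0.1, -0.6]
gripper_width: -0.0001
```

Request:
{"name": "jog_arm", "arguments": {"targets": [0,0,0,0.45,-1,0,1,0,0,0,0.45,-1,0,1,0,0,0,0.45,-1,0,1,0,0,0,0.45,-1,0,1,0,0,0,0.45,-1,0,1,0,0,0,0.45,-1,0,1,0,0,0,0.45,-1,0,1,0,0,0,0.45,-1,0,1,0,0,0,0.45,-1,-0.5,1,0,0,0,0.45,-1,-0.5,1]}}

```text
clock: 2.6
tcp_pos: [0.523, -0.0064, 0.2114]
orientation: [[-0.047, 0.999, 0.001], [0.999, 0.047, -0.0], [-0.0, 0.001, -1.0]]
wrist_force: [0.1, -0.3, -0.3]
gripper_width: 0.0002
```

Request:
{"name": "jog_arm", "arguments": {"targets": [0,0,0,0.4,-0.86,-0.9,1,0,0,0,0.4,-0.86,-0.9,1,0,0,0,0.4,-0.86,-0.9,1,0,0,0,0.4,-0.85,-0.9,1,0,0,0,0,0,-0.9,1,0,0,0,0,0,-0.5,1,0,0,0,0,0,-0.2,1,0,0,0,0,0,0,1,0,0,0,0,0,0,1]}}

```text
clock: 3.35
tcp_pos: [0.5544, -0.0734, 0.1077]
orientation: [[-0.048, 0.999, 0.0], [0.999, 0.048, 0.0], [-0.0, 0.0, -1.0]]
wrist_force: [-0.1, -0.1, 0.3]
gripper_width: -0.0
```

Request:
{"name": "jog_arm", "arguments": {"targets": [0,0,0,0,0,-0.1,1,0,0,0,0,0,-0.1,1,0,0,0,0,0,0,1]}}

```text
clock: 3.6
tcp_pos: [0.5547, -0.0737, 0.1039]
orientation: [[-0.048, 0.999, 0.001], [0.999, 0.048, -0.0], [-0.0, 0.001, -1.0]]
wrist_force: [-0.3, 1.3, -0.0]
gripper_width: 0.0001
```

Request:
{"name": "jog_arm", "arguments": {"targets": [0,0,0,0,0,-0.1,1,0,0,0,0,0,-0.05,1,0,0,0,0,0,-0.05,1,0,0,0,0,0,0,1]}}

```text
clock: 3.93
tcp_pos: [0.5541, -0.0739, 0.0991]
orientation: [[-0.047, 0.999, -0.0], [0.999, 0.047, 0.0], [0.0, -0.0, -1.0]]
wrist_force: [-0.2, 0.9, -0.4]
gripper_width: -0.0001
```

Request:
{"name": "jog_arm", "arguments": {"targets": [0,0,0,0,0,-0.05,1,0,0,0,0,0,-0.05,1,0,0,0,0,0,0,1]}}

```text
clock: 4.18
tcp_pos: [0.5545, -0.074, 0.0977]
orientation: [[-0.047, 0.999, 0.0], [0.999, 0.047, -0.0], [-0.0, 0.0, -1.0]]
wrist_force: [-1.2, 0.7, 2.9]
gripper_width: -0.0
```

Request:
{"name": "jog_arm", "arguments": {"targets": [0,0,0,0,0,-0.05,1,0,0,0,0,0,0,1]}}

```text
clock: 4.35
tcp_pos: [0.5546, -0.074, 0.0976]
orientation: [[-0.047, 0.999, -0.0], [0.999, 0.047, -0.0], [-0.0, -0.0, -1.0]]
wrist_force: [-3.9, 1.3, 6.5]
gripper_width: -0.0003
```

Request:
{"name": "jog_arm", "arguments": {"targets": [0,0,0,0,0,-0.05,1,0,0,0,0,0,0,1]}}

```text
clock: 4.52
tcp_pos: [0.5546, -0.074, 0.0976]
orientation: [[-0.047, 0.999, -0.0], [0.999, 0.047, -0.0], [-0.0, -0.0, -1.0]]
wrist_force: [-5.2, 1.3, 11.4]
gripper_width: -0.0004
```

Request:
{"name": "jog_arm", "arguments": {"targets": [0,0,0,0,0,0.8,1,0,0,0,0,0,0.8,0.3,0,0,0,0,0,0,0.3,0,0,0,0,0,0,0.3,0,0,0,0,0,0,0.3,0,0,0,0,0,-0.5,0.4,0,0,0,0,0,-0.8,0.4,0,0,0,0,0,-0.9,0.4,0,0,0,0,0,0,0.4]}}

```text
clock: 5.27
tcp_pos: [0.5498, -0.0728, 0.0776]
orientation: [[-0.047, 0.999, -0.01], [0.999, 0.047, 0.003], [0.003, -0.01, -1.0]]
wrist_force: [-0.6, 0.6, -1.5]
gripper_width: 0.051
```

Request:
{"name": "jog_arm", "arguments": {"targets": [0,0,0,0,0,0,1,0,0,0,0,0,0,1,0,0,0,0,0,0,1,0,0,0,0,0,0,1,0,0,0,0,0,0,1], "force": 20}}

```text
clock: 5.68
tcp_pos: [0.5547, -0.0737, 0.0838]
orientation: [[-0.047, 0.999, 0.001], [0.999, 0.047, 0.0], [0.0, 0.001, -1.0]]
wrist_force: [-0.1, -0.2, -1.9]
gripper_width: 0.0183
```

Request:
{"name": "jog_arm", "arguments": {"targets": [0,0,0,0,0,0,1,0,0,0,0,0,0,1,0,0,0,0,0,0,1]}}

```text
clock: 5.93
tcp_pos: [0.5547, -0.0737, 0.0837]
orientation: [[-0.047, 0.999, 0.001], [0.999, 0.047, 0.0], [0.0, 0.001, -1.0]]
wrist_force: [1.0, 2.3, -0.8]
gripper_width: 0.0186
```

```bash
python3 - <<'E'
from h import *
s=read_state(); print(s)
E
```

```text
{'clock': 5.9333, 'q': array([-1.47704573e+01,  1.44528221e+01,  1.07374020e+02,  2.98278845e-02,
        5.81224386e+01, -1.07489997e+02]), 'joint_velocities': array([-0.01874918,  0.04238194,  0.03095984,  0.05898853,  0.10886398,
       -0.00179403]), 'effort': array([-1.06890734e+00, -3.67748094e+01, -2.59313589e+01, -4.56575453e-01,
        1.85228430e-02,  1.54598756e-02]), 'tcp_pos': array([ 0.55470774, -0.07372275,  0.08374329]), 'orientation': array([[-4.71727450e-02,  9.98886277e-01,  9.68737459e-04],
       [ 9.98886734e-01,  4.71725709e-02,  2.01768452e-04],
       [ 1.55845901e-04,  9.77176969e-04, -9.99999510e-01]]), 'wrist_force': array([ 0.95828636,  2.26331022, -0.7509676 ]), 'ft_torque': array([ 0.23269653, -0.09029486,  0.02282941]), 'gripper_width': 0.018572558675235013}
```

Request:
{"name": "jog_arm", "arguments": {"targets": [0,0,0,0,0,0,0.3,0,0,0,0,0,0,0.3,0,0,-0.6,0,0,0,0.3,0,0,-1,0,0,0,0.3,0,0,-1,0,0,0,0.4,0,0,-1,0,0,0,0.4,0,0,-1,0,0,0,0.4,0,0,-1,0,0,0,0.4,0,0,-1,0,0,0,0.4,0,0,-1,0,0,0,0.4]}}

```text
clock: 6.77
tcp_pos: [0.5546, -0.0744, 0.0837]
orientation: [[0.535, 0.845, 0.001], [0.845, -0.535, -0.001], [-0.0, 0.001, -1.0]]
wrist_force: [-0.4, -0.5, -0.7]
gripper_width: 0.0509
```

Request:
{"name": "jog_arm", "arguments": {"targets": [0,0,-1,0,0,0,0.4,0,0,-1,0,0,0,0.4,0,0,-1,0,0,0,0.4,0,0,-1,0,0,0,0.4,0,0,-1,0,0,0,0.4,0,0,-1,0,0,0,0.4,0,0,-1,0,0,0,0.4,0,0,-1,0,0,0,0.4,0,0,-1,0,0,0,0.4,0,0,-1,0,0,0,0.4]}}

```text
clock: 7.6
tcp_pos: [0.5546, -0.0744, 0.0837]
orientation: [[0.979, 0.205, 0.001], [0.205, -0.979, -0.001], [0.0, 0.001, -1.0]]
wrist_force: [-0.5, -0.0, 0.2]
gripper_width: 0.0513
```

Request:
{"name": "jog_arm", "arguments": {"targets": [0,0,-1,0,0,0,0.4,0,0,-1,0,0,0,0.4,0,0,0,0,0,0,1,0,0,0,0,0,0,1,0,0,0,0,0,0,1,0,0,0,0,0,0,1,0,0,0,0,0,0,1]}}

```text
clock: 8.18
tcp_pos: [0.5532, -0.0742, 0.0835]
orientation: [[0.999, 0.051, -0.003], [0.051, -0.999, -0.0], [-0.003, 0.0, -1.0]]
wrist_force: [-6.2, -1.2, 5.5]
gripper_width: 0.0185
```

```bash
python3 - <<'E'
from h import *
s=read_state(); print(s)
E
```

```text
{'clock': 8.1833, 'q': array([-1.48058984e+01,  1.44444344e+01,  1.07422001e+02, -7.64397553e-02,
        5.82880720e+01, -1.76983006e+01]), 'joint_velocities': array([ 0.05828507, -0.08066248, -0.00947859, -0.0104781 , -0.04268117,
        0.19113142]), 'effort': array([ 9.69912931e-01, -3.44249010e+01, -2.64757794e+01,  5.97519949e-01,
       -1.44705445e+00, -7.43862212e-03]), 'tcp_pos': array([ 0.55319122, -0.07417378,  0.08345606]), 'orientation': array([[ 9.98686126e-01,  5.11627809e-02, -2.89676222e-03],
       [ 5.11618103e-02, -9.98690294e-01, -4.08243344e-04],
       [-2.91385518e-03,  2.59503364e-04, -9.99995721e-01]]), 'wrist_force': array([-6.19492364, -1.17998603,  5.50163894]), 'ft_torque': array([-0.19747693,  0.90900088, -0.01322237]), 'gripper_width': 0.018527370749189923}
```

Request:
{"name": "jog_arm", "arguments": {"targets": [0,0,0,0,0,0,0.25,0,0,0,0,0,0,0.25,0,0,0,0,0,0.7,0.25,0,0,0,0,0,0.9,0.25,0,0,0,-0.48,-0.95,0.7,0.25,0,0,0,-0.48,-0.95,0,0.25,0,0,0,-0.48,-0.95,0,0.25,0,0,0,-0.48,-0.95,0,0.25,0,0,0,-0.48,-0.95,0,0.25,0,0,0,-0.48,-0.95,0,0.25]}}

```text
clock: 9.02
tcp_pos: [0.497, -0.1888, 0.1294]
orientation: [[0.999, 0.05, 0.002], [0.05, -0.999, -0.001], [0.002, 0.001, -1.0]]
wrist_force: [1.2, 0.4, 0.0]
gripper_width: 0.0637
```

Request:
{"name": "jog_arm", "arguments": {"targets": [0,0,0,-0.48,-0.95,0,0.25,0,0,0,-0.44,-0.99,0,0.25,0,0,0,0,0,-0.9,0.25,0,0,0,0,0,-0.9,0.25,0,0,0,0,0,-0.9,0.25,0,0,0,0,0,-0.9,0.25,0,0,0,0,0,-0.9,0.25,0,0,0,0,0,-0.9,0.25,0,0,0,0,0,0,0.25]}}

```text
clock: 9.77
tcp_pos: [0.4759, -0.225, 0.0177]
orientation: [[0.999, 0.05, -0.005], [0.05, -0.999, 0.004], [-0.005, -0.004, -1.0]]
wrist_force: [-0.1, -0.4, -0.9]
gripper_width: 0.064
```

```bash
python3 - <<'E'
from h import *
s=read_state(); print(s['tcp_pos'],s['gripper_width'],s['wrist_force'])
im,d=grab('top','t1');
s2,_=grab('scene','s1')
a=cv2.resize(im[195:265,340:430],None,fx=6,fy=6,interpolation=2)[...,::-1]; b=cv2.resize(s2[180:250,200:260],None,fx=6,fy=6,interpolation=2)[...,::-1]
cv2.imwrite('pics/c4.png',np.hstack([a,b])[:,:800])
E
```

```text
[ 0.47592945 -0.22499906  0.01767046] 0.06398155098788844 [-0.0773385  -0.3948875  -0.94692306]
```

View pics/c4.png

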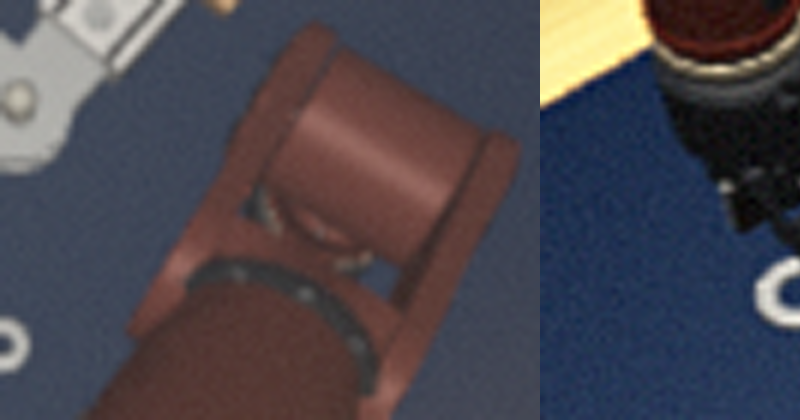

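```bash
python3 - <<'E'
from h import *
s=read_state(); print(s['tcp_pos'])
b=cv2.imread('pics/s1.png')[150:260,180:310]
cv2.imwrite('pics/c5.png',cv2.resize(b,None,fx=5,fy=5,interpolation=2))
E
```

```text
[ 0.47815719 -0.22642386  0.02079725]
```

View pics/c5.png

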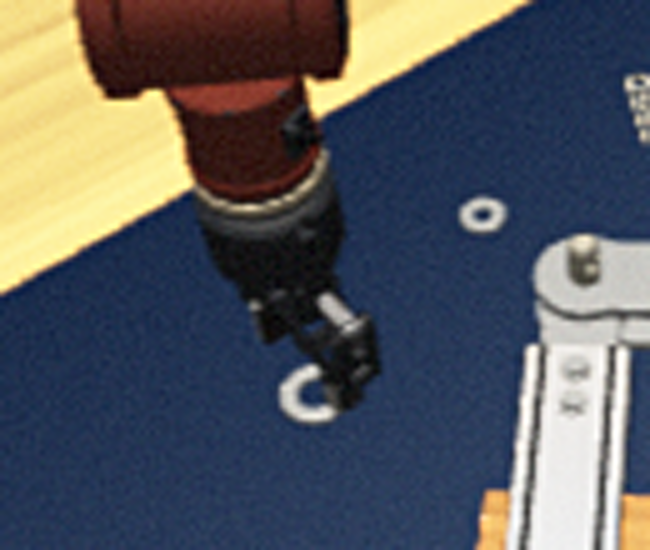

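The scene view shows the fingers straddling the washer, which is at about (242,228) in the full image. I'll go down and grip.

Request:
{"name": "jog_arm", "arguments": {"targets": [0,0,0,0,-0.03,-0.5,0.25,0,0,0,0,0,-0.42,0.25,0,0,0,0,0,0,0.25,0,0,0,0,0,0,1,0,0,0,0,0,0,1,0,0,0,0,0,0,1,0,0,0,0,0,0,1,0,0,0,0,0,0,1], "force": 50}}

```text
clock: 10.53
tcp_pos: [0.4787, -0.2275, 0.0038]
orientation: [[0.999, 0.05, 0.001], [0.05, -0.999, -0.0], [0.001, 0.0, -1.0]]
wrist_force: [-2.2, 1.3, 5.6]
gripper_width: 0.0391
```

Request:
{"name": "jog_arm", "arguments": {"targets": [0,0,0,0,0,0,1,0,0,0,0,0,0,1]}}

```text
clock: 10.7
tcp_pos: [0.4787, -0.2275, 0.0038]
orientation: [[0.999, 0.05, 0.001], [0.05, -0.999, -0.0], [0.001, 0.0, -1.0]]
wrist_force: [-1.9, 0.7, 6.1]
gripper_width: 0.0396
```

Request:
{"name": "jog_arm", "arguments": {"targets": [0,0,0,0,0,0.4,1,0,0,0,0,0,0.9,1,0,0,0,0,0,0.9,1,0,0,0,0,0,0.9,1,0,0,0,0,0,0.9,1,0,0,0,0,0,0.9,1,0,0,0,0,0,0,1,0,0,0,0,0,0,1]}}

```text
clock: 11.37
tcp_pos: [0.4794, -0.228, 0.1022]
orientation: [[0.999, 0.05, 0.003], [0.05, -0.999, -0.002], [0.003, 0.002, -1.0]]
wrist_force: [0.1, -0.4, -1.4]
gripper_width: 0.0389
```

```bash
python3 - <<'E'
from h import *
s=read_state(); print(s['tcp_pos'],s['gripper_width'],s['wrist_force'])
im,_=grab('scene','s2'); print(proj('scene',s['tcp_pos']))
cv2.imwrite('pics/c6.png',cv2.resize(im[130:240,180:310],None,fx=5,fy=5,interpolation=2)[...,::-1])
E
```

```text
[ 0.47935908 -0.22798211  0.10215845] 0.038882272309976235 [ 0.06628232 -0.44417708 -1.38190269]
(np.float64(237.05216541115087), np.float64(208.50015560522618))
```

View pics/c6.png

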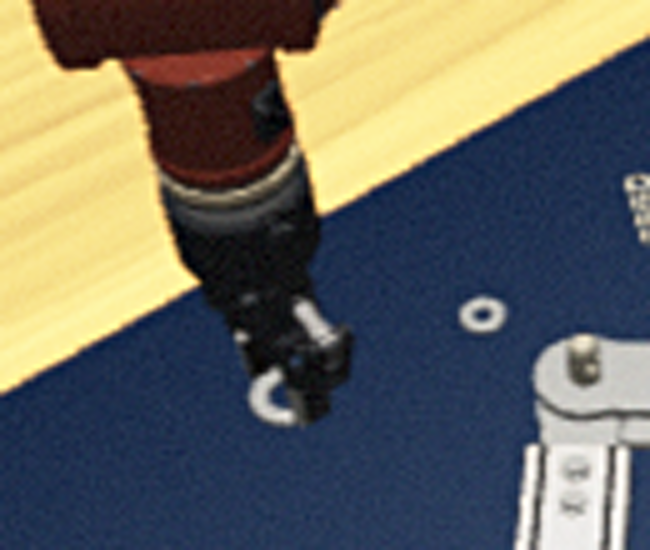

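Request:
{"name": "jog_arm", "arguments": {"targets": [0,0,0,0,0,0.8,1,0,0,0,0,0.2,0.6,1,0,0,0,0.46,0.9,0,1,0,0,0,0.46,0.95,0,1,0,0,0,0.46,0.95,0,1,0,0,0,0.46,0.95,0,1,0,0,0,0.46,0.95,0,1,0,0,0,0.46,0.95,0,1,0,0,0,0.46,0.95,0,1,0,0,0,0.46,0.9,0,1]}}

```text
clock: 12.25
tcp_pos: [0.5516, -0.0718, 0.1279]
orientation: [[0.999, 0.05, -0.002], [0.05, -0.999, 0.001], [-0.002, -0.001, -1.0]]
wrist_force: [1.3, 0.9, -0.3]
gripper_width: 0.0389
```

Request:
{"name": "jog_arm", "arguments": {"targets": [0,0,0,0,0,0,1,0,0,0,0,0,0,1,0,0,0,0,0,0,1]}}

```text
clock: 12.5
tcp_pos: [0.5512, -0.0734, 0.1282]
orientation: [[0.999, 0.05, -0.001], [0.05, -0.999, -0.0], [-0.001, 0.0, -1.0]]
wrist_force: [0.5, -0.6, -0.8]
gripper_width: 0.039
```

```bash
python3 - <<'E'
from h import *
s=read_state(); print(s['tcp_pos'],s['gripper_width'],s['wrist_force'])
im,_=grab('scene','s3'); t,_=grab('top','t3')
cv2.imwrite('pics/c7.png',np.hstack([cv2.resize(im[140:240,240:320],None,fx=5,fy=5,interpolation=2),cv2.resize(t[150:250,300:380],None,fx=5,fy=5,interpolation=2)])[...,::-1])
E
```

```text
[ 0.55123778 -0.07343163  0.12820739] 0.039025207310502616 [ 0.5233003  -0.56244147 -0.78482193]
```

View pics/c7.png

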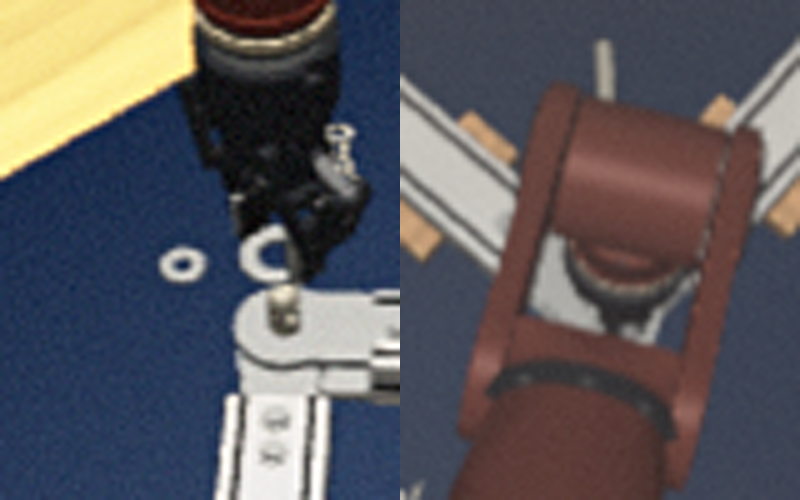

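Request:
{"name": "jog_arm", "arguments": {"targets": [0,0,0,0.09,-0.04,-0.5,1,0,0,0,0,0,-0.5,1,0,0,0,0,0,-0.3,1,0,0,0,0,0,-0.2,1,0,0,0,0,0,-0.1,1,0,0,0,0,0,-0.1,1,0,0,0,0,0,0,1]}}

```text
clock: 13.18
tcp_pos: [0.5535, -0.0741, 0.0944]
orientation: [[0.999, 0.05, -0.001], [0.05, -0.999, 0.0], [-0.001, -0.0, -1.0]]
wrist_force: [-0.1, -0.5, 0.1]
gripper_width: 0.0393
```

Request:
{"name": "jog_arm", "arguments": {"targets": [0,0,0,0,0,-0.1,1,0,0,0,0,0,-0.1,1,0,0,0,0,0,-0.1,1,0,0,0,0,0,0,1]}}

```text
clock: 13.52
tcp_pos: [0.5535, -0.0741, 0.0886]
orientation: [[0.999, 0.05, -0.0], [0.05, -0.999, -0.0], [-0.0, 0.0, -1.0]]
wrist_force: [0.7, -0.9, -1.1]
gripper_width: 0.0391
```

Request:
{"name": "jog_arm", "arguments": {"targets": [0,0,0,0,0,-0.15,1,0,0,0,0,0,-0.15,1,0,0,0,0,0,-0.15,1,0,0,0,0,0,-0.15,1,0,0,0,0,0,-0.15,1,0,0,0,0,0,0,1]}}

```text
clock: 14.02
tcp_pos: [0.5531, -0.074, 0.073]
orientation: [[0.999, 0.05, -0.001], [0.05, -0.999, 0.0], [-0.001, -0.0, -1.0]]
wrist_force: [-0.5, -0.8, -0.8]
gripper_width: 0.0389
```

Request:
{"name": "jog_arm", "arguments": {"targets": [0,0,0,0,0,-0.1,1,0,0,0,0,0,-0.1,1,0,0,0,0,0,0,1]}}

```text
clock: 14.27
tcp_pos: [0.5534, -0.0741, 0.0694]
orientation: [[0.999, 0.05, -0.001], [0.05, -0.999, 0.0], [-0.001, -0.0, -1.0]]
wrist_force: [-0.3, 0.3, 0.3]
gripper_width: 0.0394
```

Request:
{"name": "jog_arm", "arguments": {"targets": [0,0,0,0,0,0,0.3,0,0,0,0,0,0,0.3,0,0,0,0,0,0.3,0.3,0,0,0,0,0,0.8,0.3,0,0,0,0,0,0.9,0.3,0,0,0,0,0,0.9,0.3,0,0,0,0,0,0.9,0.3,0,0,0.9,-0.3,0.8,0.5,0.3,0,0,0.9,-0.3,1,0,0.3,0,0,0.9,-0.3,1,0,0.3]}}

```text
clock: 15.1
tcp_pos: [0.5369, -0.0181, 0.1582]
orientation: [[0.964, 0.265, 0.004], [0.265, -0.964, -0.001], [0.004, 0.002, -1.0]]
wrist_force: [0.2, 0.5, -0.6]
gripper_width: 0.0599
```

```bash
python3 - <<'E'
from h import *
s=read_state(); print(s['tcp_pos'],s['gripper_width'],s['wrist_force'])
im,d=grab('scene','s4'); t,_=grab('top','t4')
cv2.imwrite('pics/c8.png',np.hstack([cv2.resize(im[170:250,260:340],None,fx=5,fy=5,interpolation=2),cv2.resize(t[170:250,300:380],None,fx=5,fy=5,interpolation=2)])[...,::-1])
E
```

```text
[ 0.536891   -0.01811076  0.15824889] 0.059945277939304445 [ 0.16716195  0.53978489 -0.61931433]
```

View pics/c8.png

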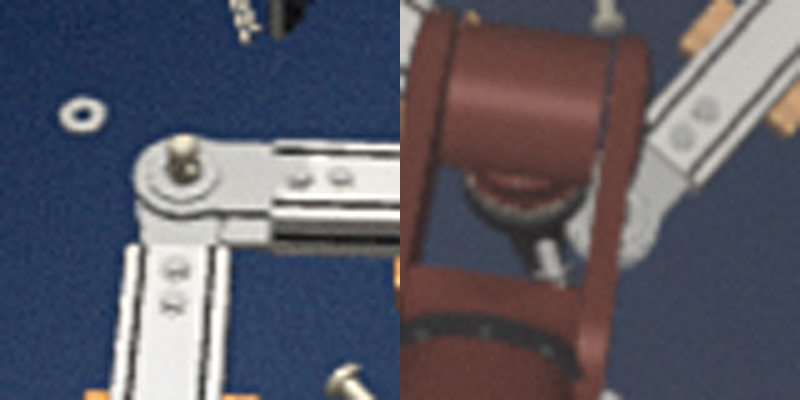

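```bash
cat > clipfit.py <<'E'
from h import *
from scipy.ndimage import map_coordinates
from scipy.optimize import minimize
a=np.linspace(0,2*np.pi,40,endpoint=False)
on=np.vstack([np.stack([11*np.cos(a),11*np.sin(a)],1),np.stack([np.linspace(5,93,50),-11*np.ones(50)],1)])/1000
b=np.linspace(np.pi/2,1.5*np.pi,20)
ofp=np.vstack([np.stack([17*np.cos(b),17*np.sin(b)],1),np.stack([np.linspace(0,95,40),-17*np.ones(40)],1),np.array([[0,0],[2,0],[-2,0],[0,2],[0,-2]]),np.stack([np.full(9,101),np.linspace(-14,-8,9)],1)])/1000
def fit(n,tag,p0,z=.006):
    g=cv2.cvtColor(cv2.imread(f'pics/{tag}.png'),cv2.COLOR_BGR2GRAY).astype(float)
    f,cx,cy,E=cam(n)
    def smp(L,p):
        c,s=np.cos(p[2]),np.sin(p[2]); X=np.stack([p[0]+c*L[:,0]-s*L[:,1],p[1]+s*L[:,0]+c*L[:,1],np.full(len(L),z)],1)
        q=X@E[:3,:3].T+E[:3,3]
        return map_coordinates(g,[cy-f*q[:,1]/-q[:,2],cx+f*q[:,0]/-q[:,2]],order=3)
    cost=lambda p:-(smp(on,p).mean()-smp(ofp,p).mean())
    best=min((minimize(cost,np.array(p0)+[dx,dy,da],method='Nelder-Mead',options=dict(xatol=1e-5,fatol=1e-4,initial_simplex=np.array(p0)+[dx,dy,da]+np.array([[0,0,0],[.003,0,0],[0,.003,0],[0,0,.05]]))) for dx in(-.004,.0,.004) for dy in(-.004,0,.004) for da in(-.08,0,.08)),key=lambda r:r.fun)
    return best.x,best.fun
if __name__=='__main__':
    p=atz('top',251.7,234.2,.006);q=atz('top',225,236.2,.006);print(p,q)
    a0=np.arctan2(q[1]-p[1],q[0]-p[0])+np.arctan2(11,95)
    for n,t in(('top','top0'),('scene','scene0')):
        x,fu=fit(n,t,[p[0],p[1],a0]); print(n,x.round(4),np.degrees(x[2]),fu)
        c,s=np.cos(x[2]),np.sin(x[2]); print('tip',x[0]+c*.095+s*.011,x[1]+s*.095-c*.011)
E
python3 clipfit.py
```

```text
[0.49443109 0.23758979 0.006     ] [0.48931041 0.32889317 0.006     ]
top [0.4951 0.2378 1.7284] 99.03199045831524 -83.40480711187276
tip 0.4910064044539913 0.33338947369776556
scene [0.4963 0.239  1.7272] 98.96244219716482 -117.88044212399257
tip 0.4923304556783016 0.33456098614944224
```

Request:
{"name": "jog_arm", "arguments": {"targets": [0,0,-0.7,-0.12,1,0,0.35,0,0,-0.7,-0.12,1,0,0.35,0,0,0,-0.12,1,0,0.35,0,0,0,-0.12,1,0,0.35,0,0,0,-0.12,1,0,0.35,0,0,0,-0.12,1,0,0.35,0,0,0,-0.12,1,0,0.35,0,0,0,-0.12,1,0,0.35,0,0,0,-0.12,1,-0.5,0.35,0,0,0,-0.12,1,-1,0.35]}}

```text
clock: 16.03
tcp_pos: [0.515, 0.183, 0.1292]
orientation: [[0.988, 0.152, 0.008], [0.152, -0.988, 0.001], [0.008, -0.0, -1.0]]
wrist_force: [1.0, -0.3, -0.8]
gripper_width: 0.0554
```

Request:
{"name": "jog_arm", "arguments": {"targets": [0,0,0,-0.12,1,-1,0.35,0,0,0,-0.12,1,-1,0.35,0,0,0,-0.12,0.5,-1,0.35,0,0,0,0,0,-1,0.35,0,0,0,0,0,0,0.35,0,0,0,0,0,0,0.35,0,0,0,0,0,0,0.35]}}

```text
clock: 16.62
tcp_pos: [0.5057, 0.2317, 0.047]
orientation: [[0.988, 0.153, 0.002], [0.153, -0.988, 0.0], [0.002, -0.0, -1.0]]
wrist_force: [-0.7, 0.2, 0.3]
gripper_width: 0.0557
```

```bash
python3 - <<'E'
from h import *
s=read_state(); print(s['tcp_pos'],s['gripper_width'],s['orientation'],s['wrist_force'])
E
```

```text
[0.50573356 0.23165057 0.04703378] 0.0556891142542179 [[ 9.88299099e-01  1.52518364e-01  1.74342997e-03]
 [ 1.52518119e-01 -9.88300637e-01  2.73098408e-04]
 [ 1.76468548e-03 -3.99825008e-06 -9.99998443e-01]] [-0.67130424  0.16886952  0.31570074]
```

Request:
{"name": "jog_arm", "arguments": {"targets": [0,0,0.05,-0.5,0.12,-0.6,0.35,0,0,0,0,0,-0.8,0.35,0,0,0,0,0,-0.5,0.35,0,0,0,0,0,-0.26,0.35,0,0,0,0,0,0,0.35,0,0,0,0,0,0,0.35]}}

```text
clock: 17.12
tcp_pos: [0.4953, 0.2342, 0.0033]
orientation: [[0.988, 0.157, 0.001], [0.157, -0.988, 0.0], [0.001, -0.0, -1.0]]
wrist_force: [0.4, 0.1, 0.3]
gripper_width: 0.0555
```

```bash
python3 - <<'E'
from h import *
s=read_state(); print(s['tcp_pos'],s['gripper_width'],s['wrist_force'])
im,d=grab('scene','s5')
cv2.imwrite('pics/c9.png',cv2.resize(im[100:190,310:430],None,fx=6,fy=6,interpolation=2)[...,::-1])
E
```

```text
[0.49530789 0.23421027 0.00331173] 0.05547983219697847 [0.42801969 0.12519294 0.25198494]
```

View pics/c9.png

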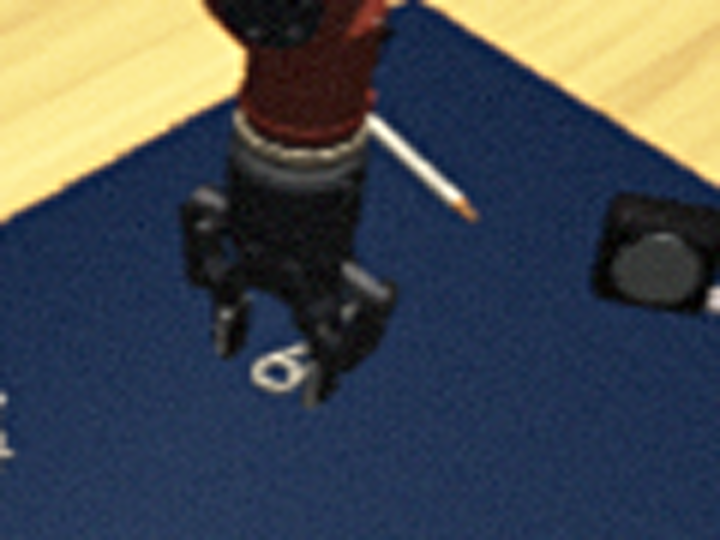

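Request:
{"name": "jog_arm", "arguments": {"targets": [0,0,0,0,0,0,1,0,0,0,0,0,0,1,0,0,0,0,0,0,1,0,0,0,0,0,0,1,0,0,0,0,0,0,1,0,0,0,0,0,0,1], "force": 50}}

```text
clock: 17.67
tcp_pos: [0.4956, 0.2346, 0.0038]
orientation: [[0.988, 0.157, 0.002], [0.157, -0.988, 0.001], [0.002, -0.0, -1.0]]
wrist_force: [-0.3, -0.3, 4.7]
gripper_width: 0.025
```

```bash
python3 - <<'E'
from h import *
s=read_state(); print(s['tcp_pos'],s['gripper_width'],s['wrist_force'])
im,d=grab('scene','s6')
cv2.imwrite('pics/c10.png',cv2.resize(im[100:190,310:430],None,fx=6,fy=6,interpolation=2)[...,::-1])
E
```

```text
[0.49562569 0.23457962 0.0037703 ] 0.024956968287744373 [-0.33904657 -0.25377723  4.72865417]
```

View pics/c10.png

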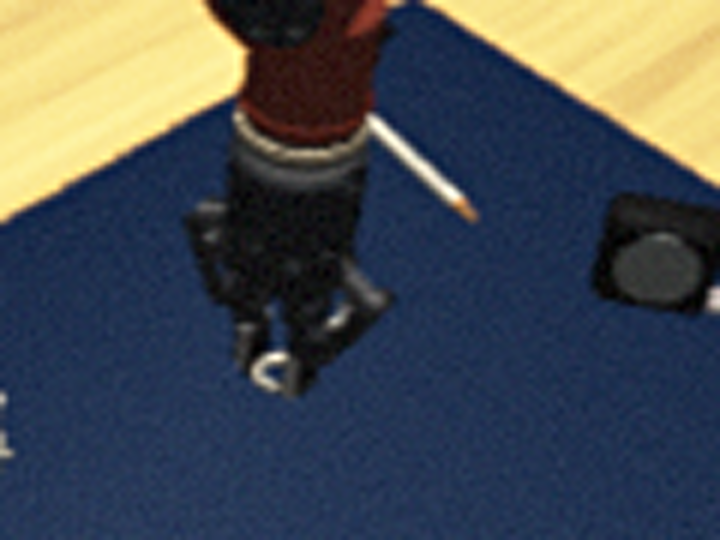

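Request:
{"name": "jog_arm", "arguments": {"targets": [0,0,0,0,0,0.3,1,0,0,0,0,0,0.7,1,0,0,0,0,0,1,1,0,0,0,0,0,1,1,0,0,-0.5,0,0,1,1,0,0,-1,-0.2,-0.5,1,1,0,0,-1,-0.25,-0.9,0.8,1,0,0,-1,-0.25,-0.9,0,1,0,0,-1,-0.25,-0.9,0,1,0,0,-1,-0.25,-0.9,0,1]}}

```text
clock: 18.55
tcp_pos: [0.4696, 0.1516, 0.1188]
orientation: [[0.96, -0.282, -0.0], [-0.282, -0.96, -0.0], [-0.0, 0.0, -1.0]]
wrist_force: [0.2, 0.3, -1.3]
gripper_width: 0.025
```

Request:
{"name": "jog_arm", "arguments": {"targets": [0,0,-1,-0.25,-0.9,0,1,0,0,-1,-0.25,-0.9,0,1,0,0,-1,-0.25,-0.9,0,1,0,0,-1,-0.25,-0.9,0,1,0,0,-1,-0.25,-0.9,0,1,0,0,-1,-0.25,-0.9,0,1,0,0,-1,-0.25,-0.9,0,1,0,0,-1,-0.25,-0.9,0,1,0,0,-1,-0.25,-0.9,0,1,0,0,-1,-0.25,-0.9,0,1]}}

```text
clock: 19.38
tcp_pos: [0.4193, -0.0282, 0.1182]
orientation: [[0.466, -0.885, -0.001], [-0.885, -0.466, 0.0], [-0.001, 0.001, -1.0]]
wrist_force: [-0.3, -0.5, -1.7]
gripper_width: 0.0247
```

Request:
{"name": "jog_arm", "arguments": {"targets": [0,0,-1,-0.25,-0.9,-0.3,1,0,0,-1,-0.25,-0.6,-0.3,1,0,0,-1,0,0,-0.3,1,0,0,-1,0,0,-0.3,1,0,0,-0.9,0,0,-0.3,1,0,0,0,0,0,0,1,0,0,0,0,0,0,1]}}

```text
clock: 19.97
tcp_pos: [0.4095, -0.0574, 0.0881]
orientation: [[0.098, -0.995, -0.002], [-0.995, -0.098, 0.001], [-0.001, 0.002, -1.0]]
wrist_force: [0.4, 0.3, -1.1]
gripper_width: 0.0249
```

```bash
python3 - <<'E'
from h import *
s=read_state(); print(s['tcp_pos'],s['gripper_width'],s['orientation'],s['wrist_force'])
im,d=grab('scene','s7');t,_=grab('top','t7')
cv2.imwrite('pics/c11.png',np.hstack([cv2.resize(im[130:230,240:320],None,fx=5,fy=5,interpolation=2),cv2.resize(t[170:270,300:380],None,fx=5,fy=5,interpolation=2)])[...,::-1])
E
```

```text
[ 0.40949206 -0.05735455  0.08805499] 0.024906340189547533 [[ 9.84447106e-02 -9.95140373e-01 -2.06785612e-03]
 [-9.95142074e-01 -9.84464249e-02  7.44006641e-04]
 [-9.43964088e-04  1.98456711e-03 -9.99997585e-01]] [ 0.42440265  0.27347436 -1.05434431]
```

View pics/c11.png

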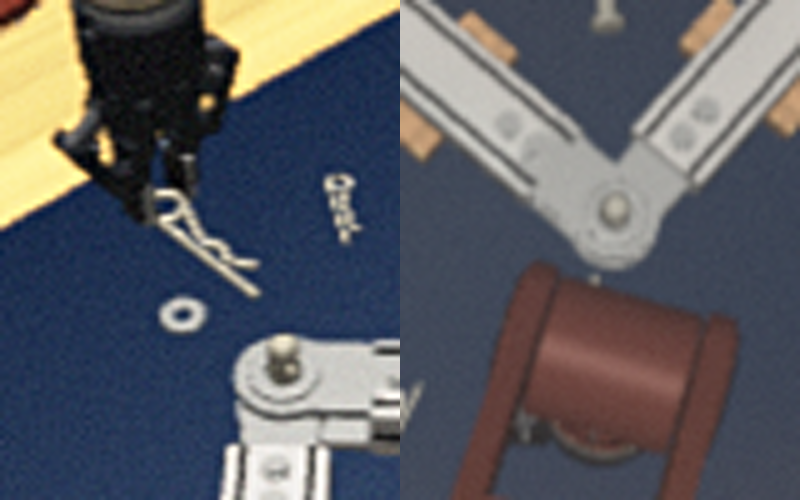

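Request:
{"name": "jog_arm", "arguments": {"targets": [0,0,-0.32,0.12,-0.3,-0.2,1,0,0,-0.32,0.11,-0.3,-0.17,1,0,0,0,0,0,0,1,0,0,0,0,0,0,1,0,0,0,0,0,0,1]}}

```text
clock: 20.48
tcp_pos: [0.4151, -0.0698, 0.0812]
orientation: [[0.045, -0.999, -0.0], [-0.999, -0.045, 0.0], [-0.0, 0.0, -1.0]]
wrist_force: [-0.0, 0.9, -0.8]
gripper_width: 0.025
```

```bash
python3 - <<'E'
from h import *
import clipfit
s=read_state(); print(s['tcp_pos'],np.degrees(np.arctan2(s['orientation'][1,0],s['orientation'][0,0])))
im,d=grab('scene','s8');t,_=grab('top','t8')
for z in (s['tcp_pos'][2]+.0022,):
    x,f=clipfit.fit('scene','s8',[s['tcp_pos'][0]+.0035+.003,s['tcp_pos'][1]-.002,.047],z); print(z,x,np.degrees(x[2]),f)
    c,si=np.cos(x[2]),np.sin(x[2]);print('tip',x[0]+c*.095+si*.011,x[1]+si*.095-c*.011)
cv2.imwrite('pics/c12.png',np.hstack([cv2.resize(im[140:220,240:320],None,fx=5,fy=5,interpolation=2),cv2.resize(t[190:240,320:370],None,fx=8,fy=8,interpolation=2)])[...,::-1])
E
```

```text
[ 0.41506579 -0.06984555  0.08121313] -87.40272668363133
0.08341312967866872 [ 0.41820811 -0.06748236  0.02768165] 1.5860418321248488 -124.72687852388475
tip 0.5134761766195608 -0.07584872565219945
```

View pics/c12.png

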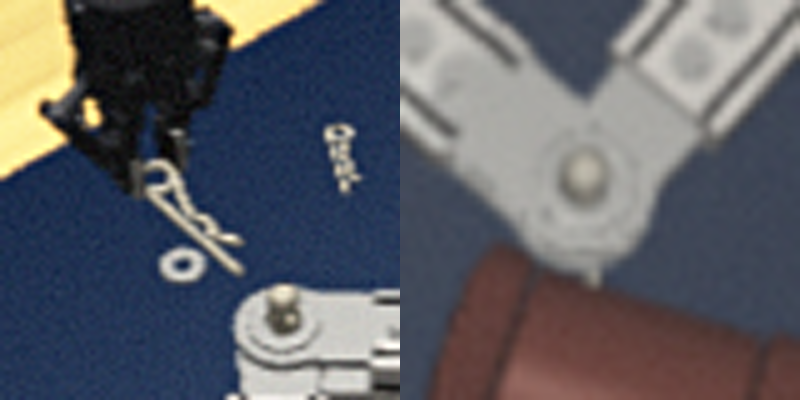

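```bash
python3 - <<'E'
from h import *
for n,tag,w in(('top','t8',(335,203,352,230)),('scene','s8',(285,185,306,212))):
    im=cv2.imread(f'pics/{tag}.png'); u0,v0,u1,v1=w
    k=30; c=cv2.resize(im[v0:v1,u0:u1],None,fx=k,fy=k,interpolation=cv2.INTER_CUBIC)
    for u in range(u0,u1,5): cv2.putText(c,str(u),((u-u0)*k,12),0,.4,(0,255,255)); cv2.line(c,((u-u0)*k+15,14),((u-u0)*k+15,26),(0,255,255))
    for v in range(v0,v1,5): cv2.putText(c,str(v),(0,(v-v0)*k+15),0,.4,(0,255,255))
    cv2.imwrite(f'pics/z_{n}.png',c if n=='scene' else c[:600*2])
    print(c.shape)
a=cv2.resize(cv2.imread('pics/z_top.png'),None,fx=.74,fy=.74);cv2.imwrite('pics/z_top2.png',a)
a=cv2.resize(cv2.imread('pics/z_scene.png'),None,fx=.74,fy=.74);cv2.imwrite('pics/z_scene2.png',a)
E
```

```text
(810, 510, 3)
(810, 630, 3)
```

View pics/z_top2.png

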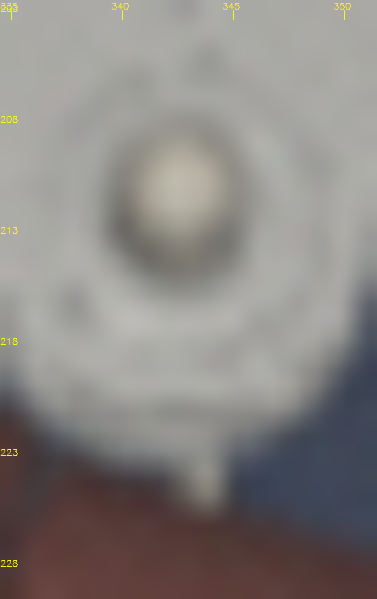

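View pics/z_scene2.png

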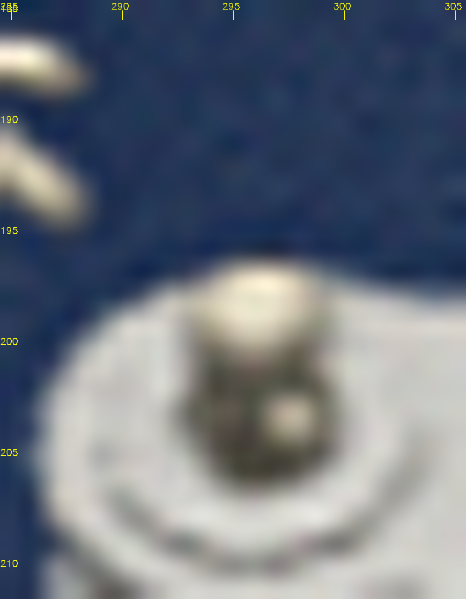

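```bash
python3 - <<'E'
from h import *
print('pin top',atz('top',342.6,210.9,.0977),'leg@top',atz('top',343.8,224.3,.0834))
print('scene pintop',atz('scene',284.5+258/22.2,184.5+300/22.2,.0977),'tip',atz('scene',284.5+78/22.2,184.5+208/22.2,.0834))
print('hole proj',proj('scene',(.563,-.0733,.0827)),'pintop',proj('scene',(.553,-.0738,.0977)), 'spot',284.5+293/22.2,184.5+418/22.2)
s=read_state();print(s['tcp_pos'],s['orientation'][:,0])
E
```

```text
pin top [ 0.55169807 -0.07267067  0.0977    ] leg@top [ 0.50962062 -0.07597166  0.0834    ]
scene pintop [ 0.5545376  -0.07269355  0.0977    ] tip [ 0.51612845 -0.07421592  0.0834    ]
hole proj (np.float64(297.9361464287436), np.float64(203.03841629251818)) pintop (np.float64(295.5022570714322), np.float64(197.89390985556477)) spot 297.6981981981982 203.32882882882882
[ 0.41506183 -0.06968036  0.08129246] [ 4.56698080e-02 -9.98956583e-01 -1.20204041e-04]
```

Request:
{"name": "jog_arm", "arguments": {"targets": [0,0,0,0.3,0.035,-0.04,1,0,0,0,0.4,0.02,0,1,0,0,0,0.4,0.02,0,1,0,0,0,0,0,0,1,0,0,0,0,0,0,1,0,0,0,0,0,0,1]}}

```text
clock: 21.08
tcp_pos: [0.4371, -0.0681, 0.0804]
orientation: [[0.046, -0.999, -0.001], [-0.999, -0.046, 0.0], [-0.0, 0.001, -1.0]]
wrist_force: [-0.5, 0.5, -0.5]
gripper_width: 0.0247
```

```bash
python3 - <<'E'
from h import *
s=read_state(); print(s['tcp_pos'],s['wrist_force'],np.degrees(np.arctan2(s['orientation'][1,0],s['orientation'][0,0])))
im,d=grab('scene','s9');t,_=grab('top','t9')
cv2.imwrite('pics/c13.png',np.hstack([cv2.resize(im[165:215,265:315],None,fx=8,fy=8,interpolation=2),cv2.resize(t[190:240,320:370],None,fx=8,fy=8,interpolation=2)])[...,::-1])
E
```

```text
[ 0.43711714 -0.06806885  0.08037678] [-0.49511156  0.47003569 -0.4680865 ] -87.36445030149474
```

View pics/c13.png

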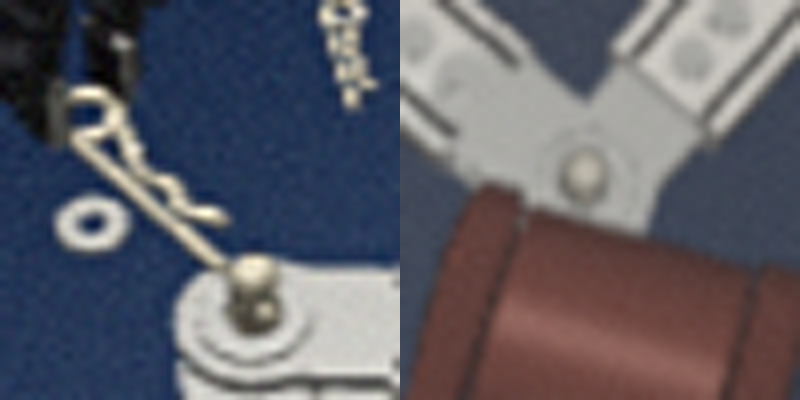

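Request:
{"name": "jog_arm", "arguments": {"targets": [0,0,0,0.1,0.005,0,1,0,0,0,0.1,0.005,0,1,0,0,0,0.1,0.005,0,1,0,0,0,0,0,0,1,0,0,0,0,0,0,1]}}

```text
clock: 21.6
tcp_pos: [0.4433, -0.068, 0.0806]
orientation: [[0.046, -0.999, 0.0], [-0.999, -0.046, -0.0], [0.0, -0.0, -1.0]]
wrist_force: [0.1, 0.2, -0.5]
gripper_width: 0.0249
```

Request:
{"name": "jog_arm", "arguments": {"targets": [0,0,0,0.06,0.003,0,1,0,0,0,0.06,0.003,0,1,0,0,0,0,0,0,1,0,0,0,0,0,0,1]}}

```text
clock: 21.93
tcp_pos: [0.4455, -0.0678, 0.0805]
orientation: [[0.046, -0.999, -0.0], [-0.999, -0.046, 0.0], [-0.0, 0.0, -1.0]]
wrist_force: [-0.7, 0.7, -1.0]
gripper_width: 0.0246
```

Request:
{"name": "jog_arm", "arguments": {"targets": [0,0,0,0.05,0.002,0,1,0,0,0,0.05,0.002,0,1,0,0,0,0,0,0,1,0,0,0,0,0,0,1]}}

```text
clock: 22.27
tcp_pos: [0.4476, -0.0677, 0.0805]
orientation: [[0.046, -0.999, 0.0], [-0.999, -0.046, -0.0], [0.0, -0.0, -1.0]]
wrist_force: [0.0, -0.4, -1.4]
gripper_width: 0.0249
```

Request:
{"name": "jog_arm", "arguments": {"targets": [0,0,0,0.05,0.002,0,1,0,0,0,0.05,0.002,0,1,0,0,0,0,0,0,1,0,0,0,0,0,0,1]}}

```text
clock: 22.6
tcp_pos: [0.4496, -0.0676, 0.0805]
orientation: [[0.046, -0.999, 0.0], [-0.999, -0.046, -0.0], [0.0, -0.0, -1.0]]
wrist_force: [0.2, 0.2, -0.3]
gripper_width: 0.0249
```

Request:
{"name": "jog_arm", "arguments": {"targets": [0,0,0,0.05,0.002,0,1,0,0,0,0.05,0.002,0,1,0,0,0,0,0,0,1,0,0,0,0,0,0,1]}}

```text
clock: 22.93
tcp_pos: [0.4516, -0.0676, 0.0805]
orientation: [[0.046, -0.999, 0.0], [-0.999, -0.046, -0.0], [0.0, -0.0, -1.0]]
wrist_force: [-0.5, -0.8, -1.4]
gripper_width: 0.0254
```

Request:
{"name": "jog_arm", "arguments": {"targets": [0,0,0,0.05,0.002,0,1,0,0,0,0.05,0.002,0,1,0,0,0,0,0,0,1,0,0,0,0,0,0,1]}}

```text
clock: 23.27
tcp_pos: [0.4536, -0.0675, 0.0805]
orientation: [[0.046, -0.999, 0.0], [-0.999, -0.046, -0.0], [0.0, -0.0, -1.0]]
wrist_force: [-1.0, 0.2, -1.8]
gripper_width: 0.0252
```

Request:
{"name": "jog_arm", "arguments": {"targets": [0,0,0,0.1,0.005,0,1,0,0,0,0.1,0.005,0,1,0,0,0,0.1,0.005,0,1,0,0,0,0,0,0,1,0,0,0,0,0,0,1]}}

```text
clock: 23.68
tcp_pos: [0.4597, -0.0672, 0.0806]
orientation: [[0.046, -0.999, 0.0], [-0.999, -0.046, -0.0], [0.0, -0.0, -1.0]]
wrist_force: [-0.3, -0.6, 0.1]
gripper_width: 0.0254
```

Request:
{"name": "jog_arm", "arguments": {"targets": [0,0,0,0.1,0.005,0,1,0,0,0,0.1,0.005,0,1,0,0,0,0.1,0.005,0,1,0,0,0,0,0,0,1,0,0,0,0,0,0,1]}}

```text
clock: 24.1
tcp_pos: [0.4657, -0.0669, 0.0805]
orientation: [[0.046, -0.999, 0.0], [-0.999, -0.046, -0.0], [0.0, -0.0, -1.0]]
wrist_force: [-0.5, 0.7, -0.9]
gripper_width: 0.0252
```

```bash
python3 - <<'E'
from h import *
s=read_state(); print(s['tcp_pos'],s['wrist_force'],np.degrees(np.arctan2(s['orientation'][1,0],s['orientation'][0,0])))
im,d=grab('scene','s10');t,_=grab('top','t10')
cv2.imwrite('pics/c14.png',np.hstack([cv2.resize(im[165:215,265:315],None,fx=8,fy=8,interpolation=2),cv2.resize(t[180:230,320:370],None,fx=8,fy=8,interpolation=2)])[...,::-1])
E
```

```text
[ 0.46570497 -0.06688516  0.08054408] [-0.53026453  0.7413607  -0.8916128 ] -87.3837418457247
```

View pics/c14.png

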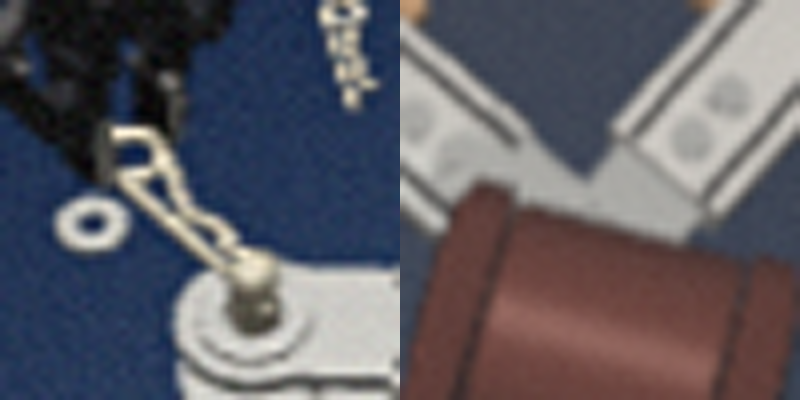

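Request:
{"name": "jog_arm", "arguments": {"targets": [0,0,0,0.1,0.005,0,1,0,0,0,0.1,0.005,0,1,0,0,0,0.1,0.005,0,1,0,0,0,0.1,0.005,0,1,0,0,0,0,0,0,1,0,0,0,0,0,0,1]}}

```text
clock: 24.7
tcp_pos: [0.4737, -0.0665, 0.0805]
orientation: [[0.046, -0.999, 0.0], [-0.999, -0.046, -0.0], [0.0, -0.0, -1.0]]
wrist_force: [-0.8, 0.7, -0.1]
gripper_width: 0.0251
```

```bash
python3 - <<'E'
from h import *
s=read_state(); print(s['tcp_pos'],s['wrist_force'])
im,d=grab('scene','s11')
cv2.imwrite('pics/c15.png',cv2.resize(im[165:215,265:315],None,fx=10,fy=10,interpolation=2)[...,::-1])
E
```

```text
[ 0.47367885 -0.06646966  0.08050437] [-0.82239797  0.72186378 -0.05750567]
```

View pics/c15.png

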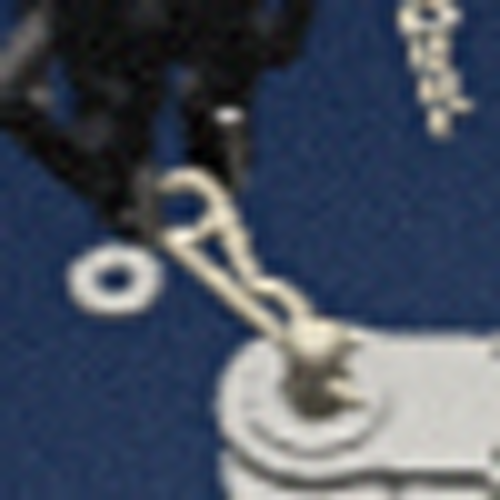

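Request:
{"name": "jog_arm", "arguments": {"targets": [0,0,0,0.1,0.005,0,1,0,0,0,0.1,0.005,0,1,0,0,0,0,0,0,1,0,0,0,0,0,0,1]}}

```text
clock: 25.08
tcp_pos: [0.4772, -0.0659, 0.0802]
orientation: [[0.046, -0.999, -0.001], [-0.999, -0.046, 0.001], [-0.001, 0.001, -1.0]]
wrist_force: [-1.2, 2.2, -1.3]
gripper_width: 0.0249
```

Request:
{"name": "jog_arm", "arguments": {"targets": [0,0,0,0.1,0.005,0,1,0,0,0,0.1,0.005,0,1,0,0,0,0,0,0,1,0,0,0,0,0,0,1]}}

```text
clock: 25.42
tcp_pos: [0.4793, -0.0656, 0.0795]
orientation: [[0.046, -0.999, -0.005], [-0.999, -0.046, 0.001], [-0.001, 0.005, -1.0]]
wrist_force: [-5.4, 1.4, 0.2]
gripper_width: 0.0248
```

Request:
{"name": "jog_arm", "arguments": {"targets": [0,0,0,0.1,0.005,0,1,0,0,0,0.1,0.005,0,1,0,0,0,0,0,0,1,0,0,0,0,0,0,1]}}

```text
clock: 25.75
tcp_pos: [0.4829, -0.0653, 0.0792]
orientation: [[0.046, -0.999, -0.006], [-0.999, -0.046, 0.001], [-0.002, 0.006, -1.0]]
wrist_force: [-5.9, 2.8, 0.9]
gripper_width: 0.0248
```

Request:
{"name": "jog_arm", "arguments": {"targets": [0,0,0,0.1,0.005,0,1,0,0,0,0.1,0.005,0,1,0,0,0,0,0,0,1,0,0,0,0,0,0,1]}}

```text
clock: 26.08
tcp_pos: [0.4867, -0.065, 0.0792]
orientation: [[0.046, -0.999, -0.007], [-0.999, -0.046, 0.001], [-0.002, 0.007, -1.0]]
wrist_force: [-5.7, 1.3, 1.3]
gripper_width: 0.0248
```

Request:
{"name": "jog_arm", "arguments": {"targets": [0,0,0,0.1,0.005,0,1,0,0,0,0.1,0.005,0,1,0,0,0,0,0,0,1,0,0,0,0,0,0,1]}}

```text
clock: 26.42
tcp_pos: [0.4944, -0.0651, 0.0805]
orientation: [[0.045, -0.999, 0.002], [-0.999, -0.045, 0.001], [-0.001, -0.002, -1.0]]
wrist_force: [1.7, 3.6, -0.7]
gripper_width: 0.0251
```

Request:
{"name": "jog_arm", "arguments": {"targets": [0,0,0,0.1,0.005,0,1,0,0,0,0,0,0,1,0,0,0,0,0,0,1]}}

```text
clock: 26.67
tcp_pos: [0.4986, -0.0651, 0.0817]
orientation: [[0.045, -0.999, 0.007], [-0.999, -0.045, 0.0], [0.0, -0.007, -1.0]]
wrist_force: [4.4, 4.1, -1.7]
gripper_width: 0.0248
```

Request:
{"name": "jog_arm", "arguments": {"targets": [0,0,0,0.05,0.04,0,1,0,0,0,0,0,0,1,0,0,0,0,0,0,1]}}

```text
clock: 26.92
tcp_pos: [0.4987, -0.0648, 0.0814]
orientation: [[0.046, -0.999, 0.005], [-0.999, -0.046, -0.001], [0.001, -0.005, -1.0]]
wrist_force: [4.2, 3.2, -1.2]
gripper_width: 0.0248
```

```bash
python3 - <<'E'
from h import *
s=read_state(); print(s['tcp_pos'],s['wrist_force'])
im,d=grab('scene','s12')
cv2.imwrite('pics/c16.png',cv2.resize(im[165:215,265:315],None,fx=10,fy=10,interpolation=2)[...,::-1])
E
```

```text
[ 0.49866444 -0.06484628  0.0814355 ] [ 4.23442094  3.18082847 -1.2357448 ]
```

View pics/c16.png

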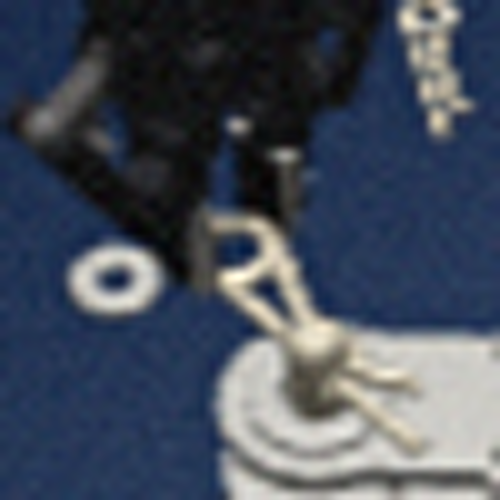

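The cotter is snapped over the pin, and both legs show past it in the scene view. I'll let go and back off upwards.

Request:
{"name": "jog_arm", "arguments": {"targets": [0,0,0,0,0,0,0.4,0,0,0,0,0,0,0.4,0,0,0,0,0,0,0.4,0,0,0,0,0,0,0.4,0,0,0,0,0,0.4,0.4,0,0,0,0,0,0.8,0.4,0,0,0,0,0,0.9,0.4,0,0,0,-0.5,0,0.9,0.4,0,0,0,-0.8,0.8,0.9,0.4,0,0,0,-0.5,1,0,0.4]}}

```text
clock: 27.8
tcp_pos: [0.4626, -0.0298, 0.163]
orientation: [[0.043, -0.999, 0.007], [-0.999, -0.043, -0.002], [0.003, -0.007, -1.0]]
wrist_force: [1.6, 0.6, 0.2]
gripper_width: 0.0511
```

Request:
{"name": "jog_arm", "arguments": {"targets": [0,0,0,0,1,0,0.4,0,0,0,0,1,0,0.4,0,0,0,0,1,0,0.4,0,0,0,0,1,0,0.4,0,0,0,0,1,0,0.4,0,0,0,0,1,0,0.4,0,0,0,0,1,0,0.4,0,0,0,0,1,0,0.4,0,0,0,0,0,0,0.4,0,0,0,0,0,0,0.4]}}

```text
clock: 28.63
tcp_pos: [0.4603, 0.1318, 0.1589]
orientation: [[0.048, -0.999, 0.0], [-0.999, -0.048, -0.001], [0.001, -0.0, -1.0]]
wrist_force: [-0.2, 0.3, 0.8]
gripper_width: 0.0509
```

```bash
python3 - <<'E'
from h import *
import clipfit
s=read_state(); print(s['clock'],s['tcp_pos'],s['wrist_force'],s['gripper_width'])
im,d=grab('scene','s13');t,_=grab('top','t13')
cv2.imwrite('pics/c17.png',np.hstack([cv2.resize(im[165:215,265:315],None,fx=8,fy=8,interpolation=2),cv2.resize(t[185:235,320:370],None,fx=8,fy=8,interpolation=2)])[...,::-1])
for n,tg in(('top','t13'),('scene','s13')):
    x,f=clipfit.fit(n,tg,[.503,-.065,.047],.0827); c,si=np.cos(x[2]),np.sin(x[2]); print(n,x,f,'hollow',x[0]+c*.05+si*.011,x[1]+si*.05-c*.011)
E
```

```text
28.6333 [0.46034405 0.13183212 0.15887993] [-0.19607335  0.25709997  0.75413221] 0.05086440196799434
top [ 0.50081596 -0.06362266  0.04643529] -63.840066331540655 hollow 0.5512726721583153 -0.07228987631789348
scene [ 0.50566458 -0.06511893  0.13230182] -90.14665469564872 hollow 0.5566786967761108 -0.06942698977274457
```

View pics/c17.png

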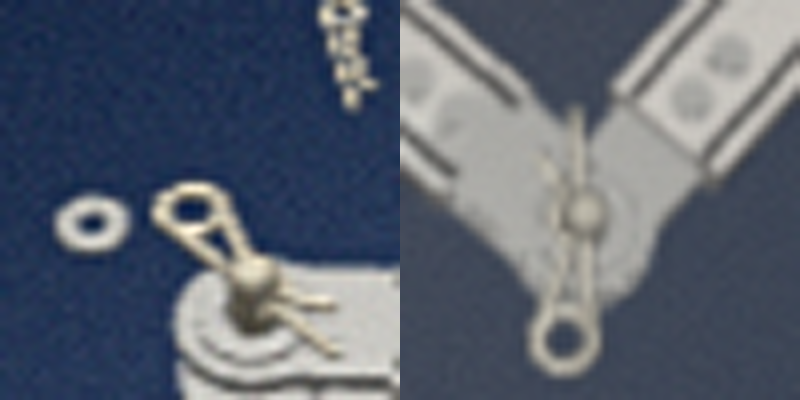

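View pics/t13.png

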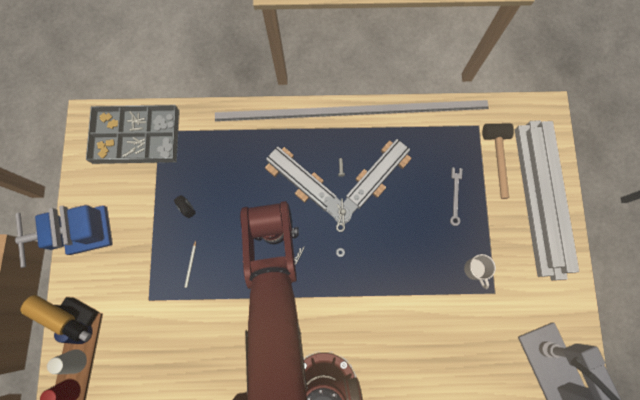

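```bash
python3 - <<'E'
from h import *
for n,tg,w in(('top','t13',(336,220,346,233)),('scene','s13',(283,186,296,197))):
    P=pts(n,np.load(f'pics/{tg}.npy'))[w[1]:w[3],w[0]:w[2]].reshape(-1,3)
    m=(P[:,2]>.05)&(P[:,0]<.525)&(P[:,0]>.47); print(n,m.sum(),np.median(P[m],0))
    m=(P[:,2]>.05)&(P[:,0]<.50)&(P[:,0]>.47); print(n,m.sum(),np.median(P[m],0))
E
```

```text
top 56 [ 0.51044995 -0.06692917  0.08160903]
top 16 [ 0.49459628 -0.06457217  0.08144891]
scene 50 [ 0.509707   -0.06438979  0.08087151]
scene 16 [ 0.49665747 -0.06363695  0.07999507]
```

```bash
python3 -c "
from station import *
print(job_done())"
```

```text
the job is handed in; nothing more can be done
None
```

The washer lies flat on the fork round the pin. The cotter's straight leg is through the cross hole with its bow snapped over the pin, and I have let go of it. I handed the job in at about 29 s of the 72 s allowed; no verdict is reported.

**What I did:**
- **Finding the pin:** I felt its top (z ≈ 0.0977 m, so the hole is at about 0.083 m, some 2 mm low). Then I closed the jaws on it both ways to find its centre.
- **Washer:** it went over the pin with no noticeable contact force.
- **Cotter:** the leg slid in with only about 1 N at the wrist. The push rose to about 6 N and turned into a 4 N pull as the bow snapped over.

**Last checks:**
- **Hollow on the pin:** in the top view the hollow lies within about 1 mm of the pin's axis.
- **Tilt:** the eye reads about 81 mm high in both cameras, close to the hole height, so there is little tilt.
- **Robot clear:** the gripper is open and well away, and the wrist force is near zero.
- **Other things:** I didn't touch anything else. In the last top view they look unmoved, though the arm partly hides the small cotter and I didn't measure them.

**Disagreements:**
- The cameras differed by up to about 4 mm in x. I trusted the top one because it matched the felt pin position.
- The scene camera's final outline fit of the cotter put the hollow about 5 mm off (yaw 0.13 rad instead of 0.05). I gave it little weight because that view partly hides the cotter behind the pin.

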